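# Set out the condiment tray

### The job

Get the condiment tray ready for the table: take the salt shaker, the pepper mill and the mustard jar that are beside the round wooden tray and stand them upright on it, each inside its own ring - the salt shaker in the smallest ring, the mill in the middle-sized one, the mustard jar in the largest. Don't tip them on the way, and leave the two black-capped spice jars and the low tin next to it standing where they are.

Things in the scene. Friction and masses are not known exactly. Their poses are not given: they have to be found in the camera images.
- salt: salt shaker: clear glass body with a domed grey metal cap, loose, standing. 44 mm largest diameter over the lower 70 mm, narrowing to 34 mm at the cap, 90 mm tall, about 0.1 kg; grip the glass about 55 mm up. Origin at the centre of its underside, z up. One of the six loose things that stand, in any arrangement, on the open worktop close to the left and right of the tray (jars farther back along the wall are part of the room and have nothing to do with the job)
- pepper: turned wooden pepper mill with a small metal knob on top, loose, standing; the tallest thing near the tray. 58 mm diameter at the foot, 170 mm tall; its rounded head is 50 mm in diameter between 123 and 159 mm up and can be gripped about 140 mm up (the head does not turn); about 0.18 kg. Origin at the centre of its underside, z up
- mustard: mustard jar: stout round glass jar, yellow inside, with a wide screw lid, loose, standing near the tray (a similar jar far back by the wall is part of the room). 66 mm diameter, 100 mm tall, about 0.44 kg; grip it about 70 mm up. Origin at the centre of its underside, z up
- ring_small: smallest of three round open steel rings, for the salt shaker: 60 mm inside diameter, 14 mm high, 4 mm wall, fixed on the round tray. Origin at the centre of its foot, on the tray's upper face (12 mm above the worktop), z up; a thing set down in it stands on the tray with its underside at this height
- ring_medium: middle-sized steel ring, for the pepper mill: 74 mm inside diameter, 14 mm high, 4 mm wall, fixed on the round tray. Origin at the centre of its foot, on the tray's upper face (12 mm above the worktop), z up; a thing set down in it stands on the tray with its underside at this height
- ring_large: largest steel ring, for the mustard jar: 84 mm inside diameter, 14 mm high, 4 mm wall, fixed on the round tray. Origin at the centre of its foot, on the tray's upper face (12 mm above the worktop), z up; a thing set down in it stands on the tray with its underside at this height
- spice_a: slim round spice jar with a black screw cap as wide as the jar and a printed label, 41 mm diameter, 105 mm tall (one of the two has a pale disc in the top of its cap); about as slim as the salt shaker and a little taller, but does not belong on the tray: leave it standing. Origin at the centre of its underside, z up
- spice_b: a second slim round spice jar with a black screw cap as wide as the jar and a printed label, 41 mm diameter, 105 mm tall (one of the two has a pale disc in the top of its cap); about as slim as the salt shaker and a little taller, but does not belong on the tray: leave it standing. Origin at the centre of its underside, z up
- tin: short wide closed food tin with a printed label and metal lid, 75 mm diameter, 58 mm tall; wider and much lower than the mustard jar, does not belong on the tray: leave it standing. Origin at the centre of its underside, z up
- tray: flat round pale wooden tray, 212 mm diameter, upper face 12 mm above the worktop, fixed. It carries the three rings, their centres 53 mm from its centre, a third of a turn (92 mm) apart; which ring is where varies. Origin at the centre of its underside, z up
Not all that is in view belongs to the job. Several things have the shape of the pepper; the one meant has the colours described above.

How it is judged:
At the end, for the whole second after the job is handed in: Salt shaker in the small ring, pepper mill in the medium, mustard jar in the large: each within 13 mm of the ring's centre, foot on the tray (6 mm), upright (0.1 rad), released, at rest. Spice jars and tin upright, within 25 mm of where they were (horizontal distance between salt and ring_small below 0.013 m and z of salt in the frame of ring_small between -0.006 and 0.006 m and angle between each of salt, pepper, mustard, spice_a, spice_b, tin's own z axis and vertical below 0.1 rad and linear speed of each of salt, pepper, mustard below 0.02 m/s and contact force between each of salt, pepper, mustard and the fingers below 0.05 N and horizontal distance between pepper and ring_medium below 0.013 m and z of pepper in the frame of ring_medium between -0.006 and 0.006 m and horizontal distance between mustard and ring_large below 0.013 m and z of mustard in the frame of ring_large between -0.006 and 0.006 m and distance of each of spice_a, spice_b, tin from where it was at the start of the episode below 0.025 m); the robot touches nothing.
It fails at once if the first spice jar is moved more than 25 mm from its place or tipped over (distance of spice_a from where it was at the start of the episode above 0.025 m or angle between spice_a's own z axis and vertical above 0.5 rad).
It fails at once if the second spice jar is moved more than 25 mm from its place or tipped over (distance of spice_b from where it was at the start of the episode above 0.025 m or angle between spice_b's own z axis and vertical above 0.5 rad).
It fails at once if the tin is moved more than 25 mm from its place or tipped over (distance of tin from where it was at the start of the episode above 0.025 m or angle between tin's own z axis and vertical above 0.5 rad).
It fails at once if the salt shaker, pepper mill or mustard jar is tipped by more than about 45 degrees (angle between any of salt, pepper, mustard's own z axis and vertical above 0.8 rad).
It also fails if it takes over 80 s, if anything falls off the work surface, if the arm or the gripper's body presses on something with over 40 N, if the wrist force passes 120 N, or if a joint passes its speed limit or range.

### The arm

A 7-joint arm with a two-finger parallel gripper is mounted at the origin on a cart in front of the work surface, level with it; the furniture and walls round the work are solid. World frame = base frame: x ahead of the robot, y to its left, z up, the work surface at z = 0. Lengths are in m, angles in rad, forces in N, time in s.
With the tool pointing down it reaches from about 0.4 to 0.85 m from the base axis. Payload 10.4 kg.
Tool frame: the origin (TCP) lies at the very end of the fingers, on their centre line; the grasp point (between the pads) lies 19 mm behind it (manip.grip_point_offset is the distance from the TCP to the grasp point, in m); z points along the fingers, y is the line along which they close (so a half turn about z gives the same grasp; the last joint's range is limited). The gripper opens to 85 mm and grips with 20 to 120 N. Pads are 22 mm wide; open, the fingers measure 114 mm over their backs; the gripper's body (76 mm by 85 mm) begins 54 mm behind the grasp point. The pads swing forward as they close: fully open they stand 13 mm farther back than shut.
Start: joints at [1.245, 0.332, -0.065, 1.46, 0.022, 1.35, -0.088], TCP at [0.186, -0.597, 0.231] pointing down, gripper open.
Joint ranges: [-2.6, 2.6], [-0.5, 2.12], [-1.47, 1.34], [0.16, 2.42], [-1.27, 4.41], [0.06, 2.06], [-2.6, 2.6]. Speed limits (rad/s): [2.22, 2.22, 2.79, 2.79, 3.14, 3.14, 3.14].

### API

Orientations are given as a unit quaternion [x, y, z, w].
In Python, from workcell import manip gives the robot as it stands. The module is installed in compiled form; this text tells all that it offers.
- The arm moves only by the shell command python3 -m inch 'ROWS' [OPENING] [FORCE]. ROWS is JSON, a list of rows, each a list of 2 entries, a list of its own where there are three numbers: the shift along the tool's x, y, z each as a share of 0.08 m, from -1 to 1, then the turn, a rotation vector about the tool's x, y, z each as a share of 45 degrees, from -1 to 1. A call has exactly 10 rows; each row is the pose to reach, as a shift and turn from the pose commanded when the call began, along the tool's axes at that moment; what a row does not reach only later rows make up. A row lasts 1/10 s, in which the tool goes at most 50 mm and 8.59 degrees, less where a joint would pass 70% of its speed; a pose out of reach is approached as far as the arm can. A call with a number of a shift or a turn outside -1 to 1 is refused whole. A call with a gripper value outside its range is refused whole. OPENING is the opening, from 0 (shut) to 1 (fully open), set as the call begins (- or left out, the last holds). The fingers move at their own pace and stop on an object; FORCE is the grip in N (left out, the last holds). Time passes only in rows, so rows that repeat a pose let the fingers close, or fill a call up. It gives the time, the measured TCP pose, the force, the opening and the grip force at its end, in the units of the state.
- manip.get_obs(): the state, without advancing time (a new reading comes with each control period).
- manip.camera(name): name is "scene" or "top" or "wrist"; returns the picture (384x512x3 uint8, red, green, blue); there is no depth.
- manip.camera_params(name): a dict with "fov_y" (degrees; the focal length in pixels is half the picture's height over the tangent of half this angle, whatever the lens; pixels are square), "cx", "cy" (the principal point, pixels), "camera_from_world" (4x4, takes a point from world to camera coordinates); the wrist camera has in their place "T_tool_cam" (4x4, takes a point from camera to tool coordinates, whose origin is the TCP and whose axes are the flange's). Camera axes: x right, y up, looking along -z (the intrinsics and any distortion apply to the point x, -y, -z); pixel columns grow to the right and rows downward; lengths in m; the calibration is good to about 2 mm. A picture is of the moment at which its call begins: read the wrist's pose just before it. camera_params takes no time and is no camera call.
- manip.hand_in(): hands the job in; it is judged then, once.
The state is a dict: "clock": time; "joint_pos": joint angles; "joint_velocities": joint speeds; "tau": joint torques, N m; "position": TCP position; "ee_rot": TCP orientation; "ft_force": force on the tool from outside, world axes, zero at the start; "torque": the same for the moment, N m; "grip_width": opening from 0.0 (shut) to 1.0 (fully open); "grasp_force": force on a finger pad.
Only numpy, scipy, OpenCV 4.12 (cv2) and the standard library are available. Lean on these libraries where they do the work, as an engineer would, in place of code of your own. Each camera call takes 0.05 s, during which the arm holds its last target. There are 200 camera calls.

## Working session

There is one attempt and no reset: what is moved stays moved. The work goes in short steps, Python scripts to look and compute and a shell command to move; the robot and the scene stay as the last step left them, time stands still between calls to the robot, and variables do not carry over. Pictures are saved under pics/ and viewed, at most 14 in all, crops included, and the job is handed in when it is done.

```bash
mkdir -p pics; ls; python3 - <<'E'
from workcell import manip
import cv2,numpy as np
np.set_printoptions(precision=4,suppress=True)
o=manip.get_obs();print(o)
for n in ("scene","top","wrist"):
    cv2.imwrite(f"pics/{n}0.png",cv2.cvtColor(manip.camera(n),cv2.COLOR_RGB2BGR)); print(n,manip.camera_params(n))
print(manip.grip_point_offset)
E
```

```text
pics
{'clock': 0.0, 'joint_pos': array([ 1.2454,  0.3329, -0.0647,  1.461 ,  0.0216,  1.3499, -0.0885]), 'joint_velocities': array([ 0.0007, -0.001 , -0.0008, -0.0011,  0.0002,  0.002 ,  0.0007]), 'tau': array([ -0.0004, -62.5436,   0.0491, -39.1607,   0.0164,   0.01  ,
         0.    ]), 'position': array([ 0.1863, -0.5962,  0.2305]), 'ee_rot': array([ 0.9886,  0.1508, -0.0001, -0.0007]), 'ft_force': array([ 0.5528, -0.6625, -0.0243]), 'torque': array([0.032 , 0.0221, 0.0066]), 'grasp_force': 0.0, 'grip_width': 0.9973788579611855}
scene {'fov_y': 44.9557075176508, 'cx': 250.48719789509548, 'cy': 184.20138010219935, 'camera_from_world': array([[ 0.6162, -0.7871,  0.0276, -0.2421],
       [ 0.2935,  0.262 ,  0.9193, -0.1907],
       [-0.7309, -0.5584,  0.3925, -1.0163],
       [ 0.    ,  0.    ,  0.    ,  1.    ]])}
top {'fov_y': 47.51852546592947, 'cx': 252.91716644941224, 'cy': 198.06134189674972, 'camera_from_world': array([[-0.0057, -0.9998, -0.0204,  0.0833],
       [ 0.9817, -0.0095,  0.1904, -0.4469],
       [-0.1906, -0.019 ,  0.9815, -1.3786],
       [ 0.    ,  0.    ,  0.    ,  1.    ]])}
wrist {'fov_y': 67.56250162744331, 'cx': 255.65559123860476, 'cy': 193.8685381286099, 'T_tool_cam': array([[-0.0007,  0.9547,  0.2976,  0.0748],
       [ 1.    ,  0.0007, -0.0001,  0.0014],
       [-0.0003,  0.2976, -0.9547, -0.1427],
       [ 0.    ,  0.    ,  0.    ,  1.    ]])}
0.0187
```

View pics/scene0.png

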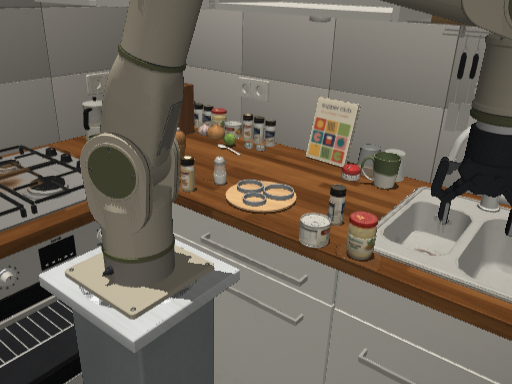

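View pics/top0.png

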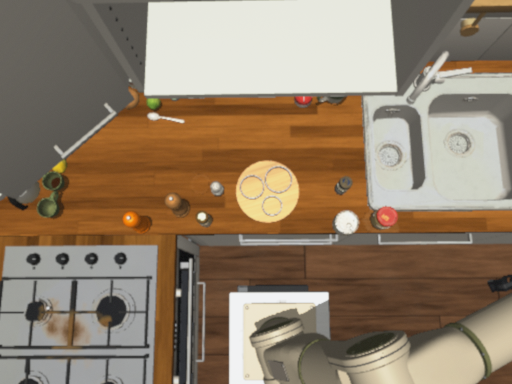

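The scene picture shows the tray at (260,195), salt at (219,170), the mill behind the arm at (178,145), the white-cap spice at (187,175), the other spice at (338,203), the tin at (314,228) and the mustard at (362,237). In the top picture the tray is at (267,191), salt (216,187), mill (175,203), spices (205,217) and (344,185), tin (346,222) and mustard (385,217), near the sink edge.

```bash
cat > h.py <<'E'
from workcell import manip
import cv2,numpy as np
from scipy.spatial.transform import Rotation as R
np.set_printoptions(precision=4,suppress=True)
def snap(n,f=None):
    o=manip.get_obs(); im=cv2.cvtColor(manip.camera(n),cv2.COLOR_RGB2BGR)
    if f: cv2.imwrite(f,im)
    return im,pose(n,o)
def pose(n,o=None):
    p=manip.camera_params(n); f=192/np.tan(np.radians(p["fov_y"]/2))
    if n=="wrist":
        W=np.eye(4); W[:3,:3]=R.from_quat(o["ee_rot"]).as_matrix(); W[:3,3]=o["position"]; M=W@p["T_tool_cam"]
    else: M=np.linalg.inv(p["camera_from_world"])
    return M,f,p["cx"],p["cy"]
def ray(P,uv):
    M,f,cx,cy=P; d=M[:3,:3]@np.array([(uv[0]-cx)/f,-(uv[1]-cy)/f,-1]); return M[:3,3],d/np.linalg.norm(d)
def onz(P,uv,z):
    c,d=ray(P,uv); return c+d*(z-c[2])/d[2]
def tri(a,b):
    (c1,d1),(c2,d2)=a,b; A=np.c_[d1,-d2]; t=np.linalg.lstsq(A,c2-c1,rcond=None)[0]
    p,q=c1+t[0]*d1,c2+t[1]*d2; return (p+q)/2,np.linalg.norm(p-q)
def proj(P,X):
    M,f,cx,cy=P; q=np.linalg.inv(M)@np.r_[X,1]; return np.array([cx+f*q[0]/-q[2],cy-f*q[1]/-q[2]])
def rows(target,yaw=None):
    """shift (world->tool) to target TCP in row units, from measured pose; yaw = wanted world angle of tool y axis"""
    o=manip.get_obs(); r=R.from_quat(o["ee_rot"]); s=r.inv().apply(np.array(target)-o["position"])/0.08
    out=[s]
    if yaw is not None:
        y=np.array([np.cos(yaw),np.sin(yaw),0]); z=np.array([0,0,-1.]); T=R.from_matrix(np.c_[np.cross(y,z),y,z])
        out.append((r.inv()*T).as_rotvec()/np.radians(45))
    return out
E
python3 - <<'E'
from h import *
t=cv2.imread("pics/top0.png");s=cv2.imread("pics/scene0.png")
a=cv2.resize(t[160:240,150:410],None,fx=3,fy=3,interpolation=cv2.INTER_CUBIC)
b=cv2.resize(s[120:265,160:390],None,fx=2.4,fy=2.4,interpolation=cv2.INTER_CUBIC)
c=np.zeros((a.shape[0]+b.shape[0],780,3),np.uint8);c[:a.shape[0]]=a;c[a.shape[0]:,:b.shape[1]]=b
cv2.imwrite("pics/crop.png",c)
P=pose("top")
for n,uv,z in [("tray",(267,191),.012),("salt",(216,187),.09),("pepper",(173,201),.17),("spW",(203,216),.105),("spB",(344,184),.105),("tin",(346,221),.058),("must",(387,215),.1)]: print(n,onz(P,uv,z))
E
```

```text
tray [0.4773 0.0333 0.012 ]
salt [0.4755 0.196  0.09  ]
pepper [0.4164 0.3152 0.17  ]
spW [0.3805 0.2338 0.105 ]
spB [ 0.4776 -0.2062  0.105 ]
tin [ 0.3676 -0.2161  0.058 ]
must [ 0.3793 -0.3349  0.1   ]
```

View pics/crop.png

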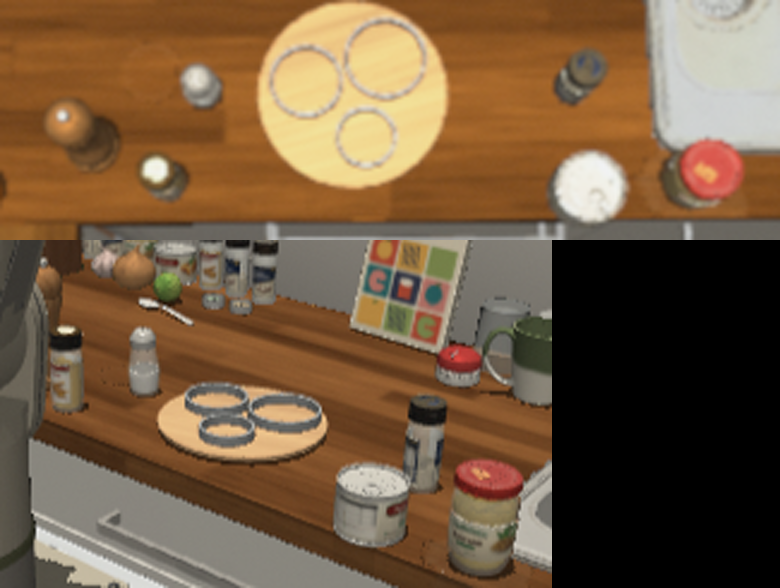

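Crop: in top pixels the medium ring is at (252,187), the large at (278,179), the small at (272,206) and the mustard lid at (387,216). The mustard's scene lid centre is at about (363,218).

```bash
python3 - <<'E'
from h import *
T=pose("top");S=pose("scene")
def c(x,y): return (150+x/3,160+y/3)
def s(x,y): return (160+x/2.4,120+(y-240)/2.4)
for n,a,b in [("must",(712,167),(488,472)),("salt",(202,76),(143,329)),("pep",(62,116),None),("large",(385,58),(286,410)),("med",(306,81),(217,398)),("small",(366,138),(227,429))]:
    if b: print(n,tri(ray(T,c(*a)),ray(S,s(*b))), onz(T,c(*a),.026))
print(rows((.38,-.335,.22),np.radians(-40)))
E
```

```text
must (array([ 0.3775, -0.3362,  0.1015]), np.float64(0.0019011859842623469)) [ 0.3884 -0.3572  0.026 ]
salt (array([0.4801, 0.1923, 0.0909]), np.float64(0.0015170651892218278)) [0.4953 0.1984 0.026 ]
large (array([ 0.5164, -0.0072,  0.0227]), np.float64(0.006001391070932539)) [ 0.5136 -0.0047  0.026 ]
med (array([0.4911, 0.0812, 0.0218]), np.float64(0.005188082032141372)) [0.4884 0.0831 0.026 ]
small (array([0.4264, 0.0155, 0.0213]), np.float64(0.00535190674762206)) [0.4238 0.0176 0.026 ]
[array([ 3.2853, -2.3956,  0.136 ]), array([-0.0013, -0.0003, -0.7256])]
```

```bash
for i in 1 2 3; do python3 -m inch '[[[0.1,-0.07,0],[0,0,0]],[[0.2,-0.15,0],[0,0,0]],[[0.3,-0.22,0],[0,0,0]],[[0.4,-0.29,0],[0,0,0]],[[0.5,-0.37,0],[0,0,0]],[[0.6,-0.44,0],[0,0,0]],[[0.7,-0.51,0],[0,0,0]],[[0.8,-0.59,0],[0,0,0]],[[0.9,-0.66,0],[0,0,0]],[[1,-0.73,0],[0,0,0]]]' 1 40 | tail -c 400; done
python3 -m inch '[[[0.1,-0.07,0],[0,0,-0.15]],[[0.2,-0.15,0],[0,0,-0.3]],[[0.28,-0.2,0],[0,0,-0.45]],[[0.28,-0.2,0],[0,0,-0.6]],[[0.28,-0.2,0],[0,0,-0.72]],[[0.28,-0.2,0],[0,0,-0.72]],[[0.28,-0.2,0],[0,0,-0.72]],[[0.28,-0.2,0],[0,0,-0.72]],[[0.28,-0.2,0],[0,0,-0.72]],[[0.28,-0.2,0],[0,0,-0.72]]]'
python3 - <<'E'
from h import *
im,P=snap("wrist","pics/w1.png"); print(manip.get_obs()["position"]); print(proj(P,[.3775,-.336,.1]))
E
```

```text
clock: 1.15
position: [0.2458, -0.5163, 0.2313]
ee_rot: [0.989, 0.151, 0.0, 0.0]
ft_force: [-0.2, 0.2, -0.6]
grip_width: 0.999
grasp_force: 0.0
clock: 2.15
position: [0.3048, -0.4367, 0.2313]
ee_rot: [0.989, 0.151, 0.0, 0.0]
ft_force: [0.2, 0.1, -0.2]
grip_width: 1.002
grasp_force: 0.0
clock: 3.15
position: [0.3637, -0.3572, 0.2313]
ee_rot: [0.989, 0.151, 0.0, 0.0]
ft_force: [0.5, 0.4, -0.2]
grip_width: 1.002
grasp_force: 0.0
clock: 4.15
position: [0.3799, -0.3358, 0.2313]
ee_rot: [0.907, 0.42, 0.0, 0.0]
ft_force: [0.3, -0.3, -0.4]
grip_width: 0.998
grasp_force: 0.0
[ 0.3798 -0.3358  0.2313]
[253.4035 184.6129]
```

View pics/w1.png

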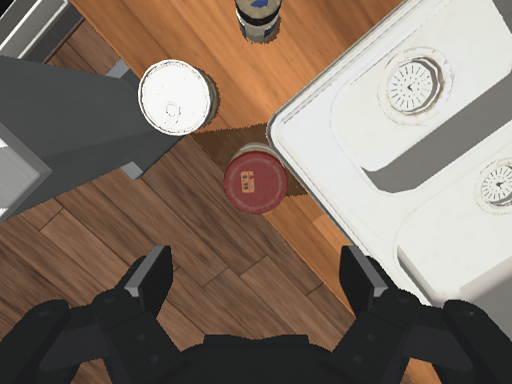

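The wrist picture shows the red lid at about (255,182), centred between the fingers, with tin at (176,97) clear of them.

```bash
python3 - <<'E'
from h import *
im=cv2.imread("pics/w1.png"); P=pose("wrist",manip.get_obs())
h=cv2.cvtColor(im,cv2.COLOR_BGR2HSV); m=((h[...,0]<8)|(h[...,0]>172))&(h[...,1]>140)
m=m.astype(np.uint8)*255; c=max(cv2.findContours(m,0,2)[0],key=cv2.contourArea); (u,v),r=cv2.minEnclosingCircle(c); print(u,v,r)
X=onz(P,(u,v),.1); print(X, rows((X[0],X[1],.052)))
E
```

```text
255.5 180.0 31.89445686340332
[ 0.3821 -0.3338  0.1   ] [array([0.0384, 0.0048, 2.2415])]
```

```bash
for i in 1 2; do python3 -m inch '[[[0.015,0,0.1],[0,0,0]],[[0.015,0,0.2],[0,0,0]],[[0.015,0,0.3],[0,0,0]],[[0.015,0,0.4],[0,0,0]],[[0.015,0,0.5],[0,0,0]],[[0.015,0,0.6],[0,0,0]],[[0.015,0,0.7],[0,0,0]],[[0.015,0,0.8],[0,0,0]],[[0.015,0,0.9],[0,0,0]],[[0.015,0,1],[0,0,0]]]'; done
python3 -m inch '[[[0,0,0.08],[0,0,0]],[[0,0,0.16],[0,0,0]],[[0,0,0.24],[0,0,0]],[[0,0,0.24],[0,0,0]],[[0,0,0.24],[0,0,0]],[[0,0,0.24],[0,0,0]],[[0,0,0.24],[0,0,0]],[[0,0,0.24],[0,0,0]],[[0,0,0.24],[0,0,0]],[[0,0,0.24],[0,0,0]]]'
python3 -m inch '[[[0,0,0],[0,0,0]],[[0,0,0],[0,0,0]],[[0,0,0],[0,0,0]],[[0,0,0],[0,0,0]],[[0,0,0],[0,0,0]],[[0,0,0],[0,0,0]],[[0,0,0],[0,0,0]],[[0,0,0],[0,0,0]],[[0,0,-0.05],[0,0,0]],[[0,0,-0.1],[0,0,0]]]' 0 40
python3 - <<'E'
from h import *
print(rows((.515,-.006,.151)),rows((.515,-.006,.151),np.radians(-40)))
E
```

```text
clock: 5.2
position: [0.3806, -0.3349, 0.1507]
ee_rot: [0.907, 0.421, 0.0, 0.0]
ft_force: [-0.2, -0.6, 0.3]
grip_width: 1.004
grasp_force: 0.0
clock: 6.2
position: [0.3814, -0.334, 0.0707]
ee_rot: [0.907, 0.421, 0.0, 0.0]
ft_force: [0.3, -0.6, -0.0]
grip_width: 1.002
grasp_force: 0.0
clock: 7.2
position: [0.3814, -0.334, 0.0522]
ee_rot: [0.907, 0.421, 0.0, 0.0]
ft_force: [-0.0, -0.3, -0.6]
grip_width: 0.999
grasp_force: 0.0
clock: 8.2
position: [0.3809, -0.3336, 0.0597]
ee_rot: [0.907, 0.421, -0.0, -0.001]
ft_force: [0.1, -0.4, -5.5]
grip_width: 0.741
grasp_force: 45.1
[array([ 4.209 , -1.3682, -1.1389])] [array([ 4.209 , -1.3682, -1.1389]), array([-0.0017, -0.0001, -0.0056])]
```

```bash
python3 -m inch '[[[0,0,-0.05],[0,0,0]],[[0,0,-0.15],[0,0,0]],[[0,0,-0.25],[0,0,0]],[[0,0,-0.35],[0,0,0]],[[0,0,-0.46],[0,0,0]],[[0,0,-0.57],[0,0,0]],[[0,0,-0.68],[0,0,0]],[[0,0,-0.79],[0,0,0]],[[0,0,-0.9],[0,0,0]],[[0,0,-1],[0,0,0]]]' 
python3 -m inch '[[[0.05,-0.03,-0.1],[0,0,0]],[[0.1,-0.06,-0.2],[0,0,0]],[[0.2,-0.09,-0.3],[0,0,0]],[[0.3,-0.12,-0.4],[0,0,0]],[[0.4,-0.15,-0.5],[0,0,0]],[[0.5,-0.18,-0.6],[0,0,0]],[[0.6,-0.21,-0.6],[0,0,0]],[[0.7,-0.24,-0.6],[0,0,0]],[[0.8,-0.27,-0.6],[0,0,0]],[[0.9,-0.3,-0.6],[0,0,0]]]' 
for i in 1 2 3; do python3 -m inch '[[[0.1,-0.03,0],[0,0,0]],[[0.2,-0.06,0],[0,0,0]],[[0.3,-0.1,0],[0,0,0]],[[0.4,-0.13,0],[0,0,0]],[[0.5,-0.16,0],[0,0,0]],[[0.6,-0.2,0],[0,0,0]],[[0.7,-0.23,0],[0,0,0]],[[0.8,-0.26,0],[0,0,0]],[[0.9,-0.3,0],[0,0,0]],[[1,-0.33,0],[0,0,0]]]' |head -2 ; done
python3 - <<'E'
from h import *
o=manip.get_obs(); im,P=snap("wrist","pics/w2.png"); print(o["position"],o["grip_width"],o["grasp_force"])
for X in ([.5164,-.0072,.026],[.491,.081,.026],[.426,.0155,.026]): print(proj(P,X))
E
```

```text
clock: 9.2
position: [0.3814, -0.334, 0.1409]
ee_rot: [0.907, 0.421, 0.0, 0.0]
ft_force: [0.3, -0.1, -5.3]
grip_width: 0.74
grasp_force: 45.3
clock: 10.2
position: [0.4097, -0.2628, 0.1877]
ee_rot: [0.907, 0.421, -0.0, -0.0]
ft_force: [0.0, 0.1, -5.7]
grip_width: 0.739
grasp_force: 45.4
clock: 11.2
position: [0.4413, -0.1847, 0.1881]
clock: 12.2
position: [0.4729, -0.1066, 0.1881]
clock: 13.2
position: [0.5044, -0.0285, 0.1881]
[ 0.5044 -0.0285  0.1881] 0.7438883498945353 45.40629107505083
[250.8059 153.7163]
[175.1215 103.6946]
[175.5303 190.6946]
```

View pics/w2.png

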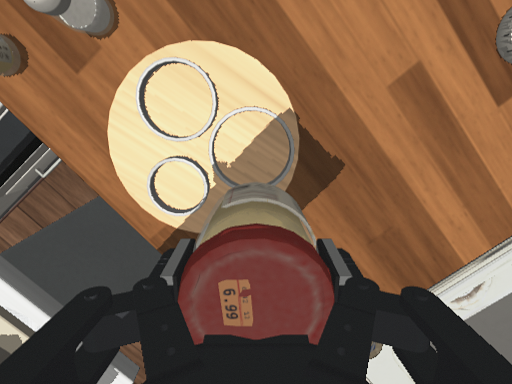

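Rings in the wrist picture: large at (252,149), medium (177,99), small (178,186). The jar is held upright between the fingers, its lid about (255,300).

```bash
python3 - <<'E'
from h import *
o=manip.get_obs();P=pose("wrist",o)
R3={n:onz(P,uv,.026) for n,uv in [("L",(252,149.5)),("M",(177,99.5)),("S",(178.5,186))]}
print(R3, [np.linalg.norm(R3[a]-R3[b]) for a,b in ("LM","LS","MS")])
t=o["position"]+[0,0,.048]; M=P[0]
print(proj(P,t), 0.033*P[1]/np.linalg.norm(M[:3,3]-t))
r=R3["L"]; print(rows((r[0],r[1],.064)))
E
```

```text
{'L': array([ 0.5208, -0.003 ,  0.026 ]), 'M': array([0.4957, 0.0843, 0.026 ]), 'S': array([0.4328, 0.0187, 0.026 ])} [np.float64(0.09080262023227523), np.float64(0.09064725811382948), np.float64(0.09083901593025674)]
[254.4498 302.6531] 78.75626489375293
[array([ 0.3561, -0.0415,  1.553 ])]
```

```bash
python3 -m inch '[[[0.1,-0.01,0],[0,0,0]],[[0.2,-0.02,0],[0,0,0]],[[0.28,-0.04,0.1],[0,0,0]],[[0.34,-0.05,0.2],[0,0,0]],[[0.34,-0.05,0.3],[0,0,0]],[[0.34,-0.05,0.45],[0,0,0]],[[0.34,-0.05,0.6],[0,0,0]],[[0.34,-0.05,0.75],[0,0,0]],[[0.34,-0.05,0.9],[0,0,0]],[[0.34,-0.05,1],[0,0,0]]]' 
python3 - <<'E'
from h import *
a,P=snap("wrist"); b,_=snap("scene")
cv2.imwrite("pics/c2.png",np.hstack([a[20:384,60:400],cv2.resize(b[150:270,190:340],(455,364),interpolation=cv2.INTER_CUBIC)]))
print(proj(P,[.519,-.0035,.026]),proj(P,[.5208,-.003,.026]))
E
```

```text
clock: 14.25
position: [0.5182, -0.006, 0.1067]
ee_rot: [0.907, 0.421, -0.001, -0.0]
ft_force: [-0.2, 1.3, -5.5]
grip_width: 0.744
grasp_force: 45.4
[253.8432 196.3341] [255.1261 194.5308]
```

View pics/c2.png

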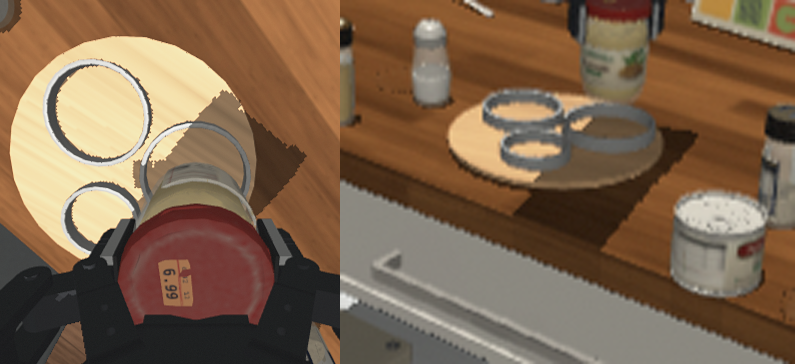

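The large ring is centred at about (254,195) in full wrist pixels, 3 mm ahead of the jar; I'll correct by that and set it down.

```bash
python3 -m inch '[[[0.02,0,0],[0,0,0]],[[0.035,0,0.06],[0,0,0]],[[0.035,0,0.13],[0,0,0]],[[0.035,0,0.2],[0,0,0]],[[0.035,0,0.27],[0,0,0]],[[0.035,0,0.34],[0,0,0]],[[0.035,0,0.41],[0,0,0]],[[0.035,0,0.47],[0,0,0]],[[0.035,0,0.52],[0,0,0]],[[0.035,0,0.53],[0,0,0]]]' 
python3 -m inch '[[[0,0,0],[0,0,0]],[[0,0,0],[0,0,0]],[[0,0,0],[0,0,0]],[[0,0,0],[0,0,0]],[[0,0,0],[0,0,0]],[[0,0,0],[0,0,0]],[[0,0,-0.05],[0,0,0]],[[0,0,-0.15],[0,0,0]],[[0,0,-0.25],[0,0,0]],[[0,0,-0.35],[0,0,0]]]' 1
python3 - <<'E'
from h import *
print(rows((.478,.195,.17)),rows((.478,.195,.17),np.radians(0)),rows((.478,.195,.17),np.radians(-20)))
print(manip.get_obs()["joint_pos"])
E
```

```text
clock: 15.35
position: [0.5203, -0.0037, 0.0652]
ee_rot: [0.907, 0.421, -0.0, -0.0]
ft_force: [0.1, -0.1, -6.1]
grip_width: 0.743
grasp_force: 45.6
clock: 16.35
position: [0.5208, -0.0037, 0.0947]
ee_rot: [0.907, 0.421, 0.0, 0.0]
ft_force: [-0.4, -0.4, 0.3]
grip_width: 1.0
grasp_force: 0.0
[array([ 1.5503, -2.0127, -0.9413])] [array([ 1.5503, -2.0127, -0.9413]), array([ 0.0009, -0.0002, -0.8945])] [array([ 1.5503, -2.0127, -0.9413]), array([ 0.0008, -0.0003, -0.4501])]
[ 0.4687  0.2911 -0.6218  1.8665  0.1949  1.0439 -0.9343]
```

```bash
python3 -m inch '[[[0,0,-0.15],[0,0,0]],[[0,0,-0.3],[0,0,0]],[[0,0,-0.45],[0,0,0]],[[0,0,-0.6],[0,0,0]],[[0.1,-0.13,-0.75],[0,0,0]],[[0.2,-0.26,-0.9],[0,0,0]],[[0.3,-0.4,-0.9],[0,0,0]],[[0.4,-0.53,-0.9],[0,0,0]],[[0.5,-0.66,-0.9],[0,0,0]],[[0.6,-0.8,-0.9],[0,0,0]]]' |head -2
python3 -m inch '[[[0.1,-0.1,0],[0,0,0.11]],[[0.2,-0.22,0],[0,0,0.22]],[[0.3,-0.35,0],[0,0,0.33]],[[0.4,-0.48,0],[0,0,0.44]],[[0.5,-0.61,0],[0,0,0.55]],[[0.6,-0.74,0],[0,0,0.66]],[[0.7,-0.87,0],[0,0,0.77]],[[0.8,-1,0],[0,0,0.88]],[[0.85,-1,0],[0,0,1]],[[0.9,-1,0],[0,0,1]]]' 
python3 - <<'E'
from h import *
im,P=snap("wrist","pics/w3.png"); o=manip.get_obs(); print(o["joint_pos"])
print(proj(P,[.48,.193,.09]),rows((.48,.193,.13),np.radians(-90)))
E
```

```text
clock: 17.35
position: [0.5021, 0.0755, 0.1652]
clock: 18.35
position: [0.4877, 0.1819, 0.1653]
ee_rot: [0.999, 0.041, -0.0, 0.0]
ft_force: [0.1, 0.0, -0.0]
grip_width: 1.002
grasp_force: 0.0
[ 0.1686  0.2176 -0.6824  1.7908  0.1472  1.185  -2.0432]
[239.0965 210.2505] [array([-0.0897, -0.1462,  0.4424]), array([-0.0001,  0.0004,  0.109 ])]
```

View pics/w3.png

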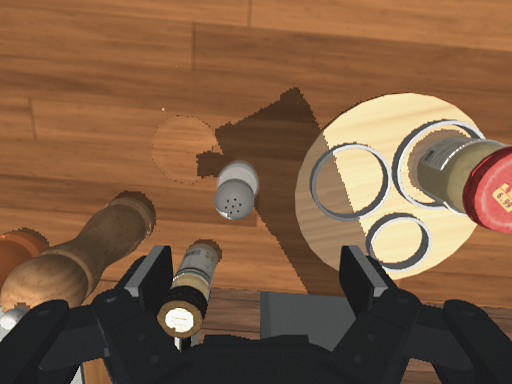

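Wrist picture: the salt cap is at (235,203); the spice jar at (180,320), the mill at bottom left; the mustard stands in the large ring (jar and lid seen obliquely).

```bash
python3 - <<'E'
from h import *
P=pose("wrist",manip.get_obs())
X=onz(P,(235,201),.086); print(X, onz(P,(239,160),0.003), onz(P,(235,203),.07)); print(rows((X[0],X[1],.037),np.radians(-90)))
for n,uv in [("M",(349.5,182)),("S",(397,240.5))]: print(n,onz(P,uv,.026))
E
```

```text
[0.4867 0.1971 0.086 ] [0.5048 0.1997 0.003 ] [0.4793 0.1977 0.07  ]
[array([-0.0021, -0.19  ,  1.6049]), array([-0.0001,  0.0004,  0.109 ])]
M [0.4962 0.0853 0.026 ]
S [0.4357 0.022  0.026 ]
```

```bash
python3 -m inch '[[[-0.02,-0.1,0],[0,0,0.1]],[[-0.04,-0.19,0],[0,0,0.1]],[[-0.04,-0.19,0.1],[0,0,0.1]],[[-0.04,-0.19,0.2],[0,0,0.1]],[[-0.04,-0.19,0.3],[0,0,0.1]],[[-0.04,-0.19,0.4],[0,0,0.1]],[[-0.04,-0.19,0.5],[0,0,0.1]],[[-0.04,-0.19,0.6],[0,0,0.1]],[[-0.04,-0.19,0.7],[0,0,0.1]],[[-0.04,-0.19,0.8],[0,0,0.1]]]' | head -2
python3 -m inch '[[[0,0,0.1],[0,0,0]],[[0,0,0.2],[0,0,0]],[[0,0,0.3],[0,0,0]],[[0,0,0.4],[0,0,0]],[[0,0,0.5],[0,0,0]],[[0,0,0.6],[0,0,0]],[[0,0,0.7],[0,0,0]],[[0,0,0.8],[0,0,0]],[[0,0,0.8],[0,0,0]],[[0,0,0.8],[0,0,0]]]' 
python3 -m inch '[[[0,0,0],[0,0,0]],[[0,0,0],[0,0,0]],[[0,0,0],[0,0,0]],[[0,0,0],[0,0,0]],[[0,0,0],[0,0,0]],[[0,0,0],[0,0,0]],[[0,0,0],[0,0,0]],[[0,0,0],[0,0,0]],[[0,0,0],[0,0,0]],[[0,0,0],[0,0,0]]]' 0 25
python3 - <<'E'
from h import *
print(rows((.434,.020,.1)))
E
```

```text
clock: 19.4
position: [0.4837, 0.1958, 0.101]
clock: 20.4
position: [0.4837, 0.1959, 0.0376]
ee_rot: [1.0, 0.002, -0.0, 0.0]
ft_force: [0.3, 0.2, 0.2]
grip_width: 0.999
grasp_force: 0.0
clock: 21.4
position: [0.4842, 0.1956, 0.0383]
ee_rot: [1.0, 0.002, 0.0, 0.0]
ft_force: [-0.6, -0.6, 5.3]
grip_width: 0.446
grasp_force: 24.0
[array([-0.6357,  2.1932, -0.7711])]
```

```bash
python3 -m inch '[[[0,0,-0.05],[0,0,0]],[[0,0,-0.15],[0,0,0]],[[0,0,-0.25],[0,0,0]],[[0,0,-0.35],[0,0,0]],[[0,0,-0.45],[0,0,0]],[[0,0.05,-0.55],[0,0,0]],[[0,0.12,-0.65],[0,0,0]],[[0,0.2,-0.75],[0,0,0]],[[0,0.3,-0.8],[0,0,0]],[[0,0.4,-0.8],[0,0,0]]]'
python3 -m inch '[[[-0.06,0.1,0],[0,0,0]],[[-0.12,0.2,0],[0,0,0]],[[-0.19,0.3,0],[0,0,0]],[[-0.25,0.4,0],[0,0,0]],[[-0.31,0.5,0],[0,0,0]],[[-0.38,0.6,0],[0,0,0]],[[-0.44,0.7,0],[0,0,0]],[[-0.51,0.8,0],[0,0,0]],[[-0.57,0.9,0],[0,0,0]],[[-0.63,1,0],[0,0,0]]]'
python3 - <<'E'
from h import *
a,P=snap("wrist");b,_=snap("scene"); o=manip.get_obs(); print(o["joint_pos"])
cv2.imwrite("pics/c3.png",np.hstack([a[20:384,120:460],cv2.resize(b[150:270,190:340],(455,364),interpolation=cv2.INTER_CUBIC)]))
print(proj(P,[.434,.02,.026]),proj(P,[.496,.085,.026]),rows((.434,.02,.051)))
E
```

```text
clock: 22.4
position: [0.4843, 0.1629, 0.1023]
ee_rot: [1.0, 0.002, 0.001, 0.0]
ft_force: [0.4, -0.6, -1.2]
grip_width: 0.441
grasp_force: 24.6
clock: 23.4
position: [0.4334, 0.0829, 0.1017]
ee_rot: [1.0, 0.002, 0.0, 0.0]
ft_force: [0.8, -0.2, -0.6]
grip_width: 0.44
grasp_force: 24.6
[ 0.3246  0.0967 -0.6336  2.0497  0.0682  1.0153 -1.9107]
[331.6994 201.9905] [250.7614 122.3628] [array([0.0063, 0.7778, 0.6338])]
```

View pics/c3.png

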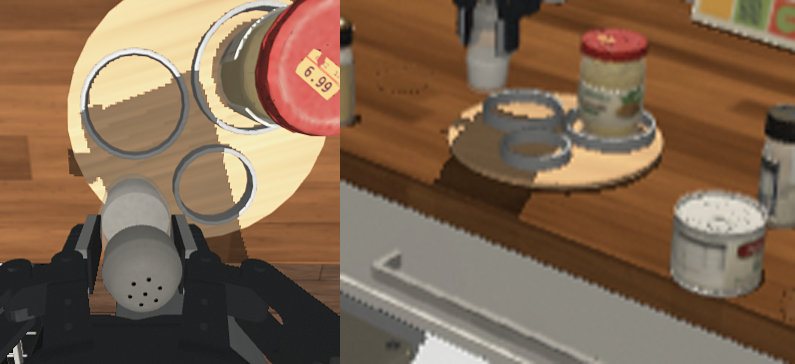

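Small ring centre at (335,204) in full wrist pixels; salt is held near vertical, its base's far edge about (257,198); mustard sits in its ring.

```bash
python3 - <<'E'
from h import *
P=pose("wrist",manip.get_obs()); print(onz(P,(335,203.5),.026),onz(P,(257,198),.067),onz(P,(257,225),.067),onz(P,(262,290),.152),onz(P,(255,123),.026)); print(rows((.433,.018,.0515)))
E
```

```text
[0.4325 0.0166 0.026 ] [0.4505 0.0797 0.067 ] [0.4315 0.0796 0.067 ] [0.442  0.0782 0.152 ] [0.4954 0.0811 0.026 ]
[array([-0.0063,  0.8028,  0.6275])]
```

```bash
python3 -m inch '[[[0,0.1,0],[0,0,0]],[[0,0.22,0],[0,0,0]],[[0,0.34,0],[0,0,0]],[[0.01,0.46,0],[0,0,0]],[[0.01,0.58,0],[0,0,0]],[[0.01,0.7,0],[0,0,0]],[[0.01,0.79,0],[0,0,0]],[[0.01,0.79,0.1],[0,0,0]],[[0.01,0.79,0.2],[0,0,0]],[[0.01,0.79,0.3],[0,0,0]]]'
python3 - <<'E'
from h import *
a,P=snap("wrist");b,_=snap("scene")
cv2.imwrite("pics/c4.png",np.hstack([a[20:384,90:430],cv2.resize(b[150:270,190:340],(455,364),interpolation=cv2.INTER_CUBIC)]))
E
```

```text
clock: 24.5
position: [0.4347, 0.0208, 0.0768]
ee_rot: [1.0, 0.002, -0.0, -0.0]
ft_force: [-0.0, -0.3, -0.8]
grip_width: 0.443
grasp_force: 24.6
```

View pics/c4.png

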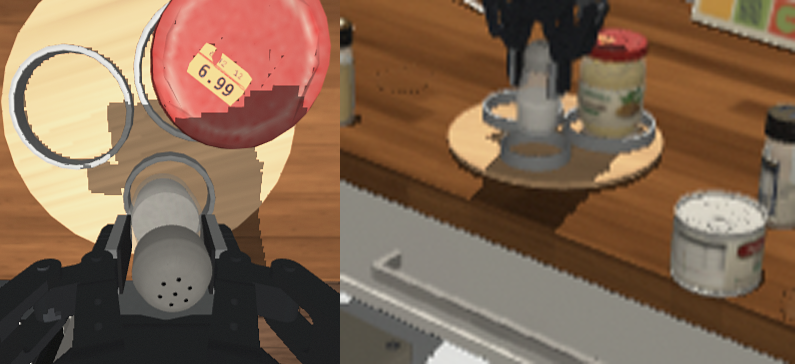

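```bash
python3 - <<'E'
from h import *
P=pose("wrist",manip.get_obs()); print("ring",onz(P,(260,173),.026)-[.034,0,0],"foot",onz(P,(256,197.5),.040)-[.022,0,0]); print(rows((.4347,.018,.0515)))
E
```

```text
ring [0.43   0.0162 0.026 ] foot [0.4288 0.0189 0.04  ]
[array([0.0104, 0.035 , 0.3092])]
```

Foot and ring agree to about 1 mm in x and 3 mm in y; shift y by 0.035, lower and release.

```bash
python3 -m inch '[[[0.01,0.035,0],[0,0,0]],[[0.01,0.035,0.04],[0,0,0]],[[0.01,0.035,0.08],[0,0,0]],[[0.01,0.035,0.13],[0,0,0]],[[0.01,0.035,0.18],[0,0,0]],[[0.01,0.035,0.23],[0,0,0]],[[0.01,0.035,0.27],[0,0,0]],[[0.01,0.035,0.31],[0,0,0]],[[0.01,0.035,0.31],[0,0,0]],[[0.01,0.035,0.31],[0,0,0]]]'
python3 -m inch '[[[0,0,0],[0,0,0]],[[0,0,0],[0,0,0]],[[0,0,0],[0,0,0]],[[0,0,0],[0,0,0]],[[0,0,0],[0,0,0]],[[0,0,0],[0,0,0]],[[0,0,-0.1],[0,0,0]],[[0,0,-0.2],[0,0,0]],[[0,0,-0.3],[0,0,0]],[[0,0,-0.4],[0,0,0]]]' 0.8
python3 - <<'E'
from h import *
T=pose("top");S=pose("scene")
print(onz(T,(150+68/3,160+116/3),.168)) # knob
for yw in (-90,-60,-45): print(rows((.41,.31,.24),np.radians(yw)))
print(manip.get_obs()["joint_pos"])
E
```

```text
clock: 25.6
position: [0.4357, 0.0176, 0.0529]
ee_rot: [1.0, 0.002, -0.0, 0.0]
ft_force: [0.5, 0.4, -0.6]
grip_width: 0.444
grasp_force: 24.7
clock: 26.6
position: [0.4359, 0.0176, 0.0859]
ee_rot: [1.0, 0.002, 0.0, 0.0]
ft_force: [-1.1, 0.3, -0.8]
grip_width: 0.803
grasp_force: 0.0
[0.4239 0.3168 0.168 ]
[array([-0.307 , -3.6561, -1.9269]), array([ 0.0002, -0.0009,  0.0056])]
[array([-0.307 , -3.6561, -1.9269]), array([ 0.0004, -0.0008, -0.6611])]
[array([-0.307 , -3.6561, -1.9269]), array([ 0.0006, -0.0008, -0.9944])]
[ 0.409   0.1028 -0.5708  2.0789  0.0673  0.9765 -1.7636]
```

```bash
python3 -m inch '[[[0,0,-0.15],[0,0,0]],[[0,0,-0.3],[0,0,0]],[[0,0,-0.45],[0,0,0]],[[0,-0.1,-0.6],[0,0,0]],[[0,-0.2,-0.75],[0,0,0]],[[0,-0.3,-0.9],[0,0,0]],[[0,-0.4,-1],[0,0,0]],[[0,-0.5,-1],[0,0,0]],[[0,-0.6,-1],[0,0,0]],[[0,-0.7,-1],[0,0,0]]]' 1 |head -2
python3 -m inch '[[[-0.02,-0.1,-0.1],[0,0,0]],[[-0.04,-0.2,-0.2],[0,0,0]],[[-0.06,-0.3,-0.3],[0,0,0]],[[-0.08,-0.4,-0.4],[0,0,0]],[[-0.1,-0.5,-0.5],[0,0,0]],[[-0.12,-0.6,-0.6],[0,0,0]],[[-0.14,-0.7,-0.7],[0,0,0]],[[-0.16,-0.8,-0.8],[0,0,0]],[[-0.18,-0.9,-0.9],[0,0,0]],[[-0.2,-1,-0.95],[0,0,0]]]' |head -2
python3 -m inch '[[[0,-0.1,0],[0,0,-0.1]],[[0,-0.2,0],[0,0,-0.2]],[[0,-0.3,0],[0,0,-0.3]],[[0,-0.4,0],[0,0,-0.4]],[[0,-0.5,0],[0,0,-0.5]],[[0,-0.6,0],[0,0,-0.6]],[[0,-0.7,0],[0,0,-0.7]],[[0,-0.8,0],[0,0,-0.8]],[[0,-0.9,0],[0,0,-0.9]],[[0,-1,0],[0,0,-0.9]]]' 
python3 - <<'E'
from h import *
im,P=snap("wrist","pics/w5.png"); o=manip.get_obs(); print(o["joint_pos"])
print(proj(P,[.422,.316,.17]),rows((.422,.316,.22)))
E
```

```text
clock: 27.6
position: [0.4351, 0.0743, 0.1643]
clock: 28.6
position: [0.4192, 0.1543, 0.2418]
clock: 29.6
position: [0.4186, 0.2341, 0.2409]
ee_rot: [0.937, 0.349, -0.0, 0.0]
ft_force: [-0.1, 1.0, 0.6]
grip_width: 0.996
grasp_force: 0.0
[ 0.1783  0.0574 -0.8008  1.7806  0.042   1.3209 -1.4921]
[172.5416 130.5789] [array([ 0.6916, -0.7339,  0.2623])]
```

View pics/w5.png

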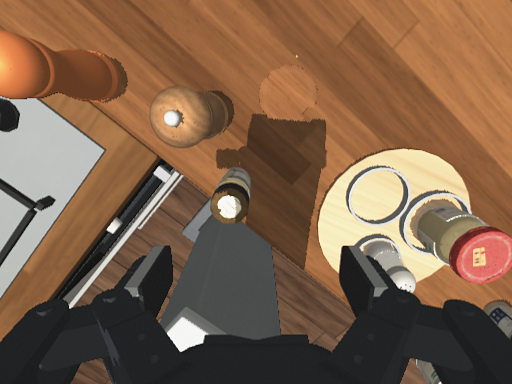

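The wooden mill's knob is at (173,119), head centred at about (183,116); an orange lookalike stands at upper left. Salt and mustard stand in their rings; medium ring at (378,195).

```bash
python3 - <<'E'
from h import *
P=pose("wrist",manip.get_obs()); a=onz(P,(173,119),.167);b=onz(P,(183,116),.141);print(a,b,onz(P,(378,194.5),.026))
T=pose("top"); print(tri(ray(P,(173,119)),ray(T,(150+66/3,160+115/3))))
print(rows((a[0],a[1],.2)))
E
```

```text
[0.4281 0.3224 0.167 ] [0.4297 0.3224 0.141 ] [0.4942 0.0889 0.026 ]
(array([0.4266, 0.3223, 0.1593]), np.float64(0.0031283000054351446))
[array([ 0.8019, -0.7451,  0.5124])]
```

```bash
python3 -m inch '[[[0.08,-0.07,0],[0,0,0]],[[0.16,-0.15,0],[0,0,0]],[[0.24,-0.22,0],[0,0,0]],[[0.32,-0.3,0],[0,0,0]],[[0.4,-0.37,0],[0,0,0]],[[0.48,-0.45,0],[0,0,0]],[[0.56,-0.52,0],[0,0,0]],[[0.64,-0.6,0],[0,0,0]],[[0.72,-0.67,0],[0,0,0]],[[0.8,-0.74,0],[0,0,0]]]' 
python3 - <<'E'
from h import *
im,P=snap("wrist","pics/w6.png"); e=proj(P,[.428,.322,.167]); print(e, manip.get_obs()["joint_pos"])
h=cv2.cvtColor(im,cv2.COLOR_BGR2HSV); m=((h[...,1]<60)&(h[...,2]>130)).astype(np.uint8); x,y=e.astype(int); k=np.zeros_like(m); k[y-35:y+35,x-35:x+35]=1
n,_,st,c=cv2.connectedComponentsWithStats(m*k); print(st[1:],c[1:])
for q in c[1:]: print(onz(P,q,.166))
E
```

```text
clock: 30.65
position: [0.4287, 0.3209, 0.2408]
ee_rot: [0.937, 0.348, -0.0, 0.0]
ft_force: [-0.1, -0.4, -0.3]
grip_width: 1.002
grasp_force: 0.0
[253.0025 201.7498] [ 0.0188  0.2225 -0.8508  1.6478  0.1703  1.3483 -1.716 ]
[[245 194  15  15 176]
 [279 214   9   4  11]
 [218 216  13  20 140]
 [275 216   5  10  30]
 [281 219   7   7  46]
 [264 226   2  10  11]
 [277 229  11   2  17]] [[252.2727 200.6875]
 [283.2727 215.    ]
 [222.2571 223.9857]
 [276.9333 221.0333]
 [283.9565 222.0652]
 [264.8182 230.1818]
 [281.4706 229.5882]]
[0.428  0.3228 0.166 ]
[0.4351 0.2957 0.166 ]
[0.3966 0.3284 0.166 ]
[0.4278 0.2961 0.166 ]
[0.4309 0.2911 0.166 ]
[0.4152 0.2982 0.166 ]
[0.4246 0.2882 0.166 ]
```

```bash
python3 -m inch '[[[0.01,-0.01,0.1],[0,0,0]],[[0.015,-0.02,0.2],[0,0,0]],[[0.015,-0.02,0.3],[0,0,0]],[[0.015,-0.02,0.4],[0,0,0]],[[0.015,-0.02,0.5],[0,0,0]],[[0.015,-0.02,0.6],[0,0,0]],[[0.015,-0.02,0.7],[0,0,0]],[[0.015,-0.02,0.8],[0,0,0]],[[0.015,-0.02,0.9],[0,0,0]],[[0.015,-0.02,1],[0,0,0]]]' |head -2
python3 -m inch '[[[0,0,0.1],[0,0,0]],[[0,0,0.2],[0,0,0]],[[0,0,0.3],[0,0,0]],[[0,0,0.4],[0,0,0]],[[0,0,0.5],[0,0,0]],[[0,0,0.5],[0,0,0]],[[0,0,0.5],[0,0,0]],[[0,0,0.5],[0,0,0]],[[0,0,0.5],[0,0,0]],[[0,0,0.5],[0,0,0]]]' 
python3 -m inch '[[[0,0,0],[0,0,0]],[[0,0,0],[0,0,0]],[[0,0,0],[0,0,0]],[[0,0,0],[0,0,0]],[[0,0,0],[0,0,0]],[[0,0,0],[0,0,0]],[[0,0,0],[0,0,0]],[[0,0,0],[0,0,0]],[[0,0,0],[0,0,0]],[[0,0,0],[0,0,0]]]' 0 35
python3 - <<'E'
from h import *
print(rows((.495,.085,.26)))
E
```

```text
clock: 31.7
position: [0.4285, 0.3221, 0.1602]
clock: 32.7
position: [0.4286, 0.3222, 0.1211]
ee_rot: [0.937, 0.348, 0.0, 0.0]
ft_force: [-0.2, -0.8, 0.2]
grip_width: 1.007
grasp_force: 0.0
clock: 33.7
position: [0.4287, 0.3224, 0.1213]
ee_rot: [0.937, 0.348, 0.0, -0.0]
ft_force: [0.1, 0.4, 5.2]
grip_width: 0.551
grasp_force: 36.0
[array([-1.3085,  2.7892, -1.734 ])]
```

```bash
python3 -m inch '[[[0,0,-0.05],[0,0,0]],[[0,0,-0.15],[0,0,0]],[[0,0,-0.25],[0,0,0]],[[0,0,-0.35],[0,0,0]],[[0,0,-0.46],[0,0,0]],[[0,0,-0.57],[0,0,0]],[[0,0,-0.68],[0,0,0]],[[0,0,-0.79],[0,0,0]],[[0,0,-0.9],[0,0,0]],[[0,0,-1],[0,0,0]]]' 
for i in 1 2; do python3 -m inch '[[[-0.03,0.06,0],[0,0,0]],[[-0.07,0.15,0],[0,0,0]],[[-0.12,0.25,0],[0,0,0]],[[-0.17,0.36,0],[0,0,0]],[[-0.22,0.47,0],[0,0,0]],[[-0.27,0.58,0],[0,0,0]],[[-0.32,0.69,0],[0,0,0]],[[-0.37,0.8,0],[0,0,0]],[[-0.42,0.9,0],[0,0,0]],[[-0.47,1,0],[0,0,0]]]' ; done
python3 - <<'E'
from h import *
a,P=snap("wrist");b,_=snap("scene")
cv2.imwrite("pics/c7.png",np.hstack([a[20:384,90:430],cv2.resize(b[150:270,190:340],(455,364),interpolation=cv2.INTER_CUBIC)]))
print(proj(P,[.495,.085,.026])-[90,20],rows((.495,.085,.135)))
E
```

```text
clock: 34.7
position: [0.4285, 0.3221, 0.2017]
ee_rot: [0.937, 0.348, 0.0, 0.0]
ft_force: [-0.1, -0.5, -1.1]
grip_width: 0.546
grasp_force: 36.2
clock: 35.7
position: [0.4524, 0.2363, 0.2009]
ee_rot: [0.937, 0.348, 0.0, 0.0]
ft_force: [-0.9, 0.1, -1.1]
grip_width: 0.549
grasp_force: 36.2
clock: 36.7
position: [0.4761, 0.1511, 0.2009]
ee_rot: [0.937, 0.348, 0.0, 0.0]
ft_force: [-0.0, -0.5, -1.8]
grip_width: 0.55
grasp_force: 36.2
[218.5922 177.2387] [array([-0.3546,  0.7707,  0.823 ])]
```

View pics/c7.png

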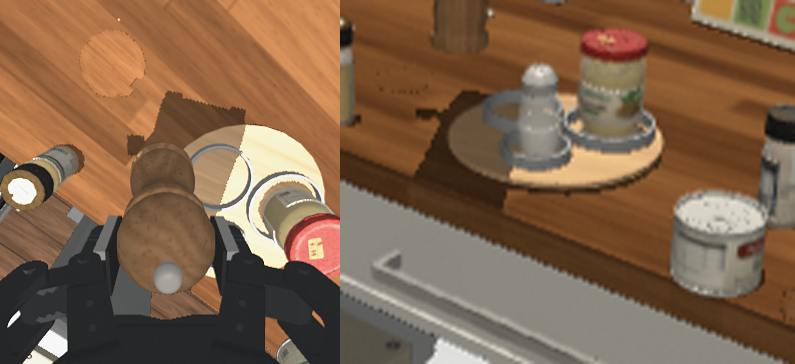

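The medium ring is centred at crop (219,177), matching the prediction; the mill hangs upright, and salt and mustard stand in their rings.

```bash
python3 -m inch '[[[-0.04,0.09,0],[0,0,0]],[[-0.09,0.19,0],[0,0,0]],[[-0.14,0.3,0],[0,0,0]],[[-0.19,0.41,0],[0,0,0]],[[-0.24,0.52,0],[0,0,0]],[[-0.29,0.63,0],[0,0,0]],[[-0.33,0.72,0],[0,0,0]],[[-0.355,0.77,0.08],[0,0,0]],[[-0.355,0.77,0.17],[0,0,0]],[[-0.355,0.77,0.26],[0,0,0]]]' 
python3 - <<'E'
from h import *
a,P=snap("wrist");b,_=snap("scene")
cv2.imwrite("pics/c8.png",np.hstack([a[20:384,90:430],cv2.resize(b[140:260,190:340],(455,364),interpolation=cv2.INTER_CUBIC)]))
print(proj(P,[.495,.085,.026])-[90,20],proj(P,[.495,.085,.046])-[90,20],rows((.495,.085,.134)))
E
```

```text
clock: 37.8
position: [0.4944, 0.0869, 0.1792]
ee_rot: [0.937, 0.348, -0.0, -0.0]
ft_force: [-0.5, 0.4, -2.2]
grip_width: 0.547
grasp_force: 36.3
[166.6432 158.3488] [166.7096 163.3   ] [array([-0.0037,  0.0293,  0.5587])]
```

View pics/c8.png

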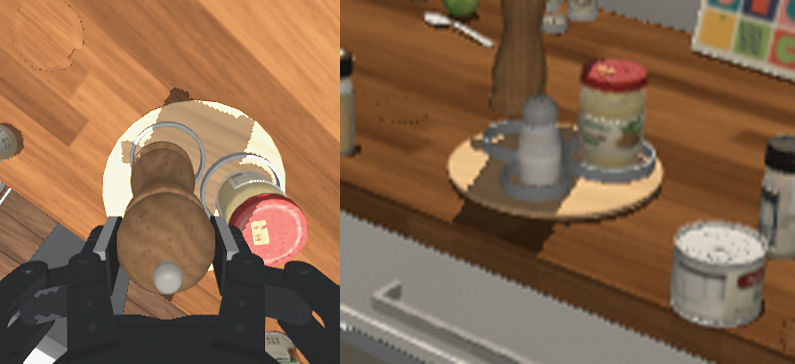

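```bash
python3 - <<'E'
from h import *
o=manip.get_obs();P=pose("wrist",o); r=R.from_quat(o["ee_rot"])
ring=onz(P,(169+90,122+20),.026);foot=onz(P,(162.5+90,142+20),.058)
f=lambda X,d:(r.inv().apply(X-o["position"])*1000-[d,0,0])[:2]
print("tool-frame mm ring",f(ring,41),"foot",f(foot,29))
im=cv2.cvtColor(manip.camera("wrist"),cv2.COLOR_RGB2BGR)
cv2.imwrite("pics/c9.png",cv2.resize(im[120:220,200:320],None,fx=5,fy=5,interpolation=cv2.INTER_CUBIC))
E
```

```text
tool-frame mm ring [-3.3488  4.2625] foot [-5.7959 -2.101 ]
```

View pics/c9.png

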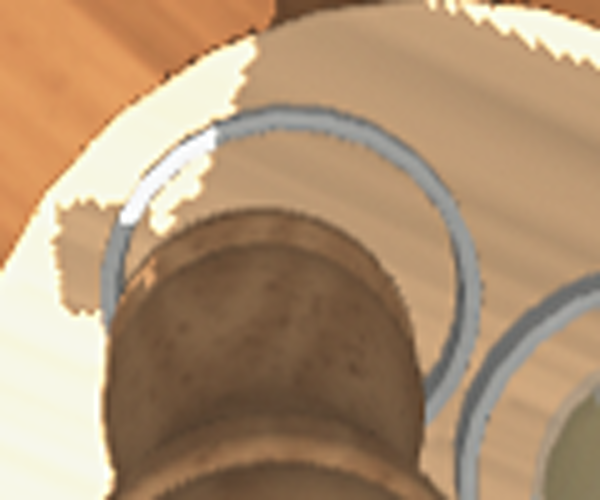

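The ring is centred at column 258 and the mill's foot at 253, so the foot is 5–6 mm short in tool y and about 2 mm in x. I'll correct and lower.

```bash
python3 -m inch '[[[0.015,0.035,0],[0,0,0]],[[0.025,0.07,0],[0,0,0]],[[0.025,0.07,0.07],[0,0,0]],[[0.025,0.07,0.15],[0,0,0]],[[0.025,0.07,0.24],[0,0,0]],[[0.025,0.07,0.33],[0,0,0]],[[0.025,0.07,0.42],[0,0,0]],[[0.025,0.07,0.5],[0,0,0]],[[0.025,0.07,0.54],[0,0,0]],[[0.025,0.07,0.56],[0,0,0]]]' 
python3 - <<'E'
from h import *
a,P=snap("wrist");b,_=snap("scene")
cv2.imwrite("pics/c10.png",np.hstack([a[20:384,90:430],cv2.resize(b[100:260,170:340],(387,364),interpolation=cv2.INTER_CUBIC)]))
E
```

```text
clock: 38.95
position: [0.4997, 0.0837, 0.1349]
ee_rot: [0.937, 0.348, -0.0, -0.0]
ft_force: [-0.2, -0.2, -2.7]
grip_width: 0.554
grasp_force: 36.3
```

View pics/c10.png

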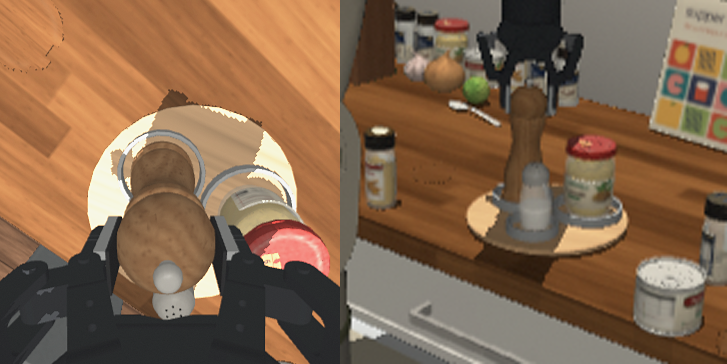

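The mill's foot is centred in the medium ring (columns 163 against 162.5). I'll release and retreat straight up.

```bash
python3 -m inch '[[[0,0,0.01],[0,0,0]],[[0,0,0.01],[0,0,0]],[[0,0,0.01],[0,0,0]],[[0,0,0.01],[0,0,0]],[[0,0,0.01],[0,0,0]],[[0,0,0.01],[0,0,0]],[[0,0,0.01],[0,0,0]],[[0,0,-0.05],[0,0,0]],[[0,0,-0.15],[0,0,0]],[[0,0,-0.25],[0,0,0]]]' 1
python3 -m inch '[[[0,0,-0.1],[0,0,0]],[[0,0,-0.2],[0,0,0]],[[0,0,-0.3],[0,0,0]],[[0,0,-0.4],[0,0,0]],[[0,0,-0.5],[0,0,0]],[[0,0,-0.6],[0,0,0]],[[0,0,-0.7],[0,0,0]],[[0,0,-0.8],[0,0,0]],[[0,0,-0.9],[0,0,0]],[[0,0,-1],[0,0,0]]]'
python3 - <<'E'
from h import *
im,P=snap("wrist","pics/w11.png"); h=cv2.cvtColor(im,cv2.COLOR_BGR2HSV)
def blob(m,e,w):
    x,y=np.clip(e.astype(int),0,500); k=np.zeros(m.shape,np.uint8); k[max(0,y-w):y+w,max(0,x-w):x+w]=1
    n,_,st,c=cv2.connectedComponentsWithStats(m.astype(np.uint8)*k); i=1+np.argmax(st[1:,4]); return c[i],st[i]
e=proj(P,[.496,.084,.179]); q,s=blob((h[...,1]<60)&(h[...,2]>130),e,25); print("knob",e,q,s,onz(P,q,.178))
e=proj(P,[.52,-.0035,.112]); q,s=blob(((h[...,0]<8)|(h[...,0]>172))&(h[...,1]>140),e,70); print("lid",e,q,s,onz(P,q,.112))
E
```

```text
clock: 40.05
position: [0.4999, 0.0838, 0.1562]
ee_rot: [0.937, 0.348, 0.0, 0.0]
ft_force: [0.1, -0.1, 0.3]
grip_width: 0.995
grasp_force: 0.0
clock: 41.05
position: [0.4998, 0.0837, 0.236]
ee_rot: [0.937, 0.348, 0.0, 0.0]
ft_force: [0.7, -0.2, 0.2]
grip_width: 1.001
grasp_force: 0.0
knob [250.9737 212.8057] [261.4276 231.1347] [246 223  29  14 297] [0.4895 0.068  0.178 ]
lid [333.5732 224.8888] [322.4968 210.7495] [301 195  65  53 467] [0.5236 0.0157 0.112 ]
```

```bash
python3 - <<'E'
from h import *
im=cv2.imread("pics/w11.png"); P=pose("wrist",manip.get_obs()); g=cv2.cvtColor(im,cv2.COLOR_BGR2GRAY)
h=cv2.cvtColor(im,cv2.COLOR_BGR2HSV)
for s,v in ((60,130),(60,170),(40,110)):
  m=((h[...,1]<s)&(h[...,2]>v)).astype(np.uint8); n,_,st,c=cv2.connectedComponentsWithStats(m)
  print([(c[i].round(1).tolist(),st[i,2:].tolist()) for i in range(1,n) if 60<st[i,4]<600 and abs(c[i,0]-255)<60 and abs(c[i,1]-215)<60])
sc,S=snap("scene","pics/s11.png"); hs=cv2.cvtColor(sc,cv2.COLOR_BGR2HSV)
# mill's wood silhouette vs expectation: scan rows for brown span
for z in (.06,.09,.12,.15,.165):
  e=proj(S,[.4965,.083,z+.012]); u,v=e.astype(int); print(z,e.round(1),"H,S,V",[hs[v,x].tolist() for x in range(u-14,u+16,4)])
m=((hs[...,0]<8)|(hs[...,0]>172))&(hs[...,1]>130); e=proj(S,[.52,-.0035,.105]); print("lid exp",e); u,v=e.astype(int); ys,xs=np.nonzero(m[v-20:v+20,u-20:u+20]); print(xs.min()+u-20,xs.max()+u-20,ys.min()+v-20,ys.max()+v-20)
E
```

```text
[([253.9, 209.3], [15, 17, 195]), ([262.0, 234.8], [32, 26, 512])]
[([253.9, 210.1], [11, 11, 85]), ([261.4, 234.9], [32, 22, 434])]
[([253.8, 209.0], [16, 15, 194])]
0.06 [250.7 169.9] H,S,V [[13, 179, 100], [13, 180, 102], [15, 146, 68], [14, 148, 93], [15, 143, 102], [15, 142, 88], [14, 169, 137], [14, 171, 137]]
0.09 [250.9 160.6] H,S,V [[13, 167, 142], [13, 167, 147], [13, 167, 147], [14, 143, 89], [14, 143, 96], [14, 147, 78], [14, 168, 144], [14, 169, 136]]
0.12 [251.2 151.1] H,S,V [[13, 155, 107], [13, 178, 99], [15, 150, 75], [14, 147, 80], [14, 146, 84], [14, 137, 82], [13, 154, 78], [13, 176, 113]]
0.15 [251.5 141.4] H,S,V [[13, 178, 110], [13, 177, 111], [14, 147, 80], [14, 144, 94], [14, 141, 94], [15, 141, 83], [21, 41, 118], [20, 38, 102]]
0.165 [251.7 136.5] H,S,V [[20, 45, 125], [18, 33, 102], [18, 31, 150], [20, 47, 137], [23, 20, 117], [18, 53, 130], [21, 49, 135], [100, 13, 61]]
lid exp [279.2892 164.4789]
269 290 159 169
```

The mill's knob is within 2 mm of its expected upright position, and the mustard lid and the salt cap are where they should be. Handing in.

```bash
python3 -c "from workcell import manip; print(manip.hand_in())"
```

```text
the job is handed in; nothing more can be done
None
```

The salt shaker, pepper mill and mustard jar are standing upright in their small, medium and large rings; the arm is clear, the spice jars and tin were left alone, and the job was handed in at about 41 s of robot time, with no verdict returned.

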